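# Fit the sieve disk in the flour sifter and screw its ring down

### The arm

A 6-joint arm with a two-finger parallel gripper is mounted at the origin on the work surface. World frame = base frame: x ahead of the robot, y to its left, z up, the work surface at z = 0. Lengths are in m, angles in rad, forces in N, time in s.
With the tool pointing down it reaches from about 0.375 to 0.975 m from the base axis. Payload 3.8 kg.
Tool frame: the origin (TCP) lies midway between the tips of the shut fingers; the grasp point (between the pads) lies 19 mm behind it; z points along the fingers, y is the line along which they close (so a half turn about z gives the same grasp; the last joint's range is limited). The gripper opens to 85 mm and grips with 20 to 120 N. Pads are 22 mm wide; open, the fingers measure 114 mm over their backs; the gripper's body (76 mm by 85 mm) begins 54 mm behind the grasp point. The pads swing forward as they close: fully open they stand 13 mm farther back than shut.
Start: joints at [1.132, 0.264, 1.604, -0, 1.274, -0.037], TCP at [0.264, 0.621, 0.231] pointing down, gripper open.
Joint ranges: [-2.63, 2.63], [-0.94, 2.18], [0.31, 2.57], [-1.31, 4.45], [0, 2.66], [-2.55, 2.55]. Speed limits (rad/s): [2.57, 2.57, 3.14, 3.14, 3.14, 3.14].

### API

Orientations are given as a rotation vector (axis times angle).
In Python, from workcell import bot gives the robot as it stands.
- The arm moves only by the tool jog_arm, never from a script. Its argument "motion" is a list of rows, each a list of 5 numbers: the opening, from -1 (shut) to 1 (fully open), then the shift along the tool's x, y, z in mm, then the turn about the tool's z in degrees. In form: [[claw, x, y, z, twist], ...]. A call has 1 to 10 rows; each row shifts and turns the commanded pose from where the row before left it, along the tool's axes as they then stand; what a row does not reach is not made up. A row lasts 1/12 s, in which the tool goes at most 41.7 mm and 7.16 degrees, less where a joint would pass 70% of its speed; a pose out of reach is approached as far as the arm can. A call with a gripper value outside its range is refused whole. The fingers move at their own pace and stop on an object; "force" is the grip in N (left out, the last holds). Time passes only in rows, so rows that do not move let the fingers close. It gives the time, the measured TCP pose, the force, the opening and the grip force at its end, in the units of the state.
- bot.read_state(): the state, without advancing time (a new reading comes with each control period).
- bot.read_camera(name): name is "scene" or "side" or "wrist"; returns (picture, depth): 384x512x3 uint8, red, green, blue; 384x512 float32, m along the optical axis (not along the pixel's ray), 0 where there is no reading.
- bot.get_calibration(name): a dict with "vfov" (degrees; the focal length in pixels is half the picture's height over the tangent of half this angle, whatever the lens; pixels are square), "cx", "cy" (the principal point, pixels), "rvec" (rotation vector, rad) and "tvec" (3), from world to camera coordinates, as OpenCV has them; the wrist camera has in their place "tool_from_camera" (4x4, takes a point from camera to tool coordinates, whose origin is the TCP and whose axes are the flange's). Camera axes: x right, y down, z forward; pixel columns grow to the right and rows downward; lengths in m; the calibration is good to about 2 mm. A picture is of the moment at which its call begins: read the wrist's pose just before it. get_calibration takes no time and is no camera call.
- bot.finish_job(): hands the job in; it is judged then, once.
The state is a dict: "time": time; "q": joint angles; "joint_vel": joint speeds; "joint_torque": joint torques, N m; "tool_pos": TCP position; "tcp_rot": TCP orientation; "wrist_force": force on the tool from outside, world axes, zero at the start; "torque": the same for the moment, N m; "width": opening from 0.0 (shut) to 1.0 (fully open); "grip_force": force on a finger pad.
Only numpy, scipy, OpenCV 4.12 (cv2) and the standard library are available. Lean on these libraries where they do the work, as an engineer would, in place of code of your own. Each camera call takes 0.05 s, during which the arm holds its last target. There are 200 camera calls.

### The job

Get the flour sifter ready. First bring the loose brass sieve disk from the loading plate into the sifter's mouth so that it drops in and lies flat (it is too wide to grip, so slide it across); then take the grey ring with the red bar from the railed shelf, set it over the neck and screw it clockwise until it stops fully home. Let go of it, and leave everything else where it stands.

Things in the scene. Friction and masses are not known exactly. Their poses are not given: they have to be found in the camera images.
- mouth (a point): Centre of the fixed flour sifter's round mouth, at rim height, exactly 110 mm above the table; z up. A white box 150 x 140 x 78 mm carries an aluminium neck of 100 mm outer diameter; in its top is a round pocket of 92 mm diameter, 4.5 mm deep. The pocket's wall is 4 mm thick.
- seat_top (a point): Flat black seat in the pocket, on the mouth's axis, 4.5 mm below the rim when free (this point is fixed and does not follow it). It is spring loaded: about 3.4 N starts it down, then 0.75 N more per mm, 6 mm at most.
- plate_mid (a point): Middle of the flat loading plate, exactly level with the rim, 153 mm from the mouth's centre along the mouth point's +y. It is 150 mm wide (x) and 170 mm long (y). Between its near edge and the neck is an open gap of 18 mm for the ring's skirt; the disk slides over it.
- thread (a point): Two dark threads outside the neck (110.5 mm over them), parted by two gaps of 36 degrees, centred at +165 and -15 degrees about z from the point's +x (counter-clockwise from above; axes as the mouth's). This point is on the neck's axis, 13.5 mm below the rim. Under each thread a ring lug turned clockwise from a gap is drawn down 4 mm and meets a hard stop 75 degrees from the gap's centre.
- disk_mid (a point): Centre (half-way up) of the loose sieve disk: perforated brass-coloured plate, 88 mm diameter, 10 mm thick, lower edge bevelled, about 0.09 kg; z its axis. It starts flat on the loading plate, too wide to grip across. Slid to about 2 mm from the middle of the mouth, it drops 4.5 mm on to the seat; its top is then 5.5 mm above the rim (1.5 mm with the ring home).
- ring_bar (a point): Centre of the red grip bar across the loose grey ring (0.11 kg): 120 mm long (point's x), 14 mm wide (y), 26 mm high. Below it the ring's top face, 13 mm under the point. Height of the point above the rim: 27 to 34 mm with the lugs on top of the threads, 22.5 mm dropped through the gaps on to the seated disk, 18.5 mm screwed home, bar then along the mouth's y axis.
- ring_foot (a point): Centre of the ring's lower edge, 37 mm below the bar's centre. Ring: 125 mm outer, 114.5 mm inner diameter, 24 mm high; its inner flange (76 mm opening) presses on the disk with its underside 20 mm above this point. Two lugs inside the lower edge, 14 mm long, 5 mm high, 103.5 mm apart, under the bar's two ends (a half turn is the same). Screwing takes up to 0.6 N m; it stays when released.
- shelf_top (a point): Middle of the upper board of the white low shelf, fixed, 60 mm above the table, 200 mm (x) by 320 mm (y). A rail runs round all four sides, its top 30 mm above the board: things must be lifted over it. The ring and the spice jar stand on the board, one at the point's +y half and one at the -y half.
- spice_mid (a point): Middle of an amber spice jar with black lid on the shelf, 60 mm diameter, 85 mm high. Bystander.
- canister: Glass canister, black lid, 70 mm diameter, 120 mm high, origin under its centre. Bystander.
- lemon: Yellow bottle, green cap, 56 mm diameter, 130 mm high, origin under its centre. Bystander.
- seeds: Brown jar with white lid, 80 mm diameter, 110 mm high, origin under its centre. Bystander.
- bowl: Steel bowl, 120 mm diameter, 50 mm high, origin under its centre. Bystander.
- scraper: Dough scraper lying flat, about 125 x 90 mm, 16 mm high. Bystander.
- roll: Bread roll, 88 mm diameter, 50 mm high, origin under its centre. Bystander.
Mind the look-alikes: they are no part of the job. Of the things that look like the part that bears disk_mid, the largest one is meant.

How it is judged:
On the way:
1. the disk lies flat in the mouth's pocket while the ring is still away from the mouth (horizontal distance between disk_mid and mouth below 0.0045 m and angle between disk_mid's own z axis and vertical below 0.06 rad and z of disk_mid in the frame of mouth below 0.0025 m and horizontal distance between ring_bar and mouth above 0.1 m), for 0.2 s.
At the end, for the whole second after the job is handed in: The disk lies flat in the mouth (within 4.5 mm of its centre), pressed down by the ring; the ring is level, within 4 mm of the mouth's centre, drawn down so that its bar's centre is at most 20.5 mm above the rim, with its bar within 0.2 rad of the mouth's y axis; at rest and released (horizontal distance between disk_mid and mouth below 0.0045 m and angle between disk_mid's own z axis and vertical below 0.06 rad and z of disk_mid in the frame of mouth below -0.001 m and horizontal distance between ring_bar and mouth below 0.004 m and z of ring_bar in the frame of mouth between 0.015 and 0.0205 m and angle between ring_bar's own z axis and vertical below 0.05 rad and angle between the x axis of ring_bar and the y axis of mouth, either way round below 0.2 rad and linear speed of ring below 0.02 m/s); the robot touches nothing.
It fails at once if a bystander is pushed more than 30 mm from its place (distance of any of spice_mid, canister, lemon, seeds, bowl, scraper, roll from where it was at the start of the episode above 0.03 m).
It also fails if it takes over 72 s, if anything falls off the work surface, if the arm or the gripper's body presses on something with over 40 N, if the wrist force passes 120 N, or if a joint passes its speed limit or range.

## Working session

There is one attempt and no reset: what is moved stays moved. The work goes in short steps, Python scripts to look and compute and a tool call to move; the robot and the scene stay as the last step left them, time stands still between calls to the robot, and variables do not carry over. Pictures are saved under pics/ and viewed, at most 10 in all, crops included, and the job is handed in when it is done.

Besides the shell and the picture viewer there is one more tool, called as a command line: name --pt "numbers of a row" for each row, then --argument value for the rest. jog_arm: Moves the arm, as the interface text tells. Its arguments: {"type":"object","properties":{"motion":{"type":"array"},"force":{"type":"number"}},"required":["motion"]}

```bash
ls; mkdir -p pics; cat > h.py <<'E'
import numpy as np, cv2
from scipy.spatial.transform import Rotation as R
from workcell import bot
def cloud(name):
    s=bot.read_state(); im,d=bot.read_camera(name); c=bot.get_calibration(name)
    f=im.shape[0]/2/np.tan(np.radians(c['vfov'])/2)
    v,u=np.mgrid[:im.shape[0],:im.shape[1]]
    P=np.dstack([(u-c['cx'])/f*d,(v-c['cy'])/f*d,d]).astype(float)
    if 'rvec' in c:
        M=R.from_rotvec(np.ravel(c['rvec'])).as_matrix(); W=(P-np.ravel(c['tvec']))@M
    else:
        T=np.array(c['tool_from_camera']); W=P@T[:3,:3].T+T[:3,3]
        W=W@R.from_rotvec(s['tcp_rot']).as_matrix().T+s['tool_pos']
    W[d==0]=np.nan
    return im,W,c
def save(n,im): cv2.imwrite('pics/'+n+'.png',im[...,::-1])
E
python3 - <<'E'
from h import *
for n in ['scene','side','wrist']:
    im,W,c=cloud(n); save(n+'1',im); np.savez(n+'1.npz',im=im,W=W); print(n,c)
print(bot.read_state())
E
```

```text
pics
scene {'vfov': 49.15085813071964, 'cx': 261.86720186438185, 'cy': 191.1169696572839, 'rvec': array([ 1.60259981,  1.91232932, -0.8521498 ]), 'tvec': array([ 0.09208057, -0.27795277,  1.82843047])}
side {'vfov': 52.30459224639525, 'cx': 256.41422294666523, 'cy': 196.41314672321408, 'rvec': array([ 2.23429037, -0.44496086,  0.2195712 ]), 'tvec': array([-0.49780765,  0.20766601,  1.12754204])}
wrist {'vfov': 68.32456610579904, 'cx': 249.917357614457, 'cy': 187.32074540608215, 'tool_from_camera': array([[ 3.95556555e-04, -9.52096972e-01, -3.05796008e-01,
         7.86693368e-02],
       [ 9.99999912e-01,  3.32802700e-04,  2.57348281e-04,
        -1.62492993e-04],
       [-1.43250782e-04, -3.05796083e-01,  9.52097020e-01,
        -1.42197854e-01],
       [ 0.00000000e+00,  0.00000000e+00,  0.00000000e+00,
         1.00000000e+00]])}
{'time': 0.15, 'q': array([ 1.13208531e+00,  2.64564090e-01,  1.60507007e+00,  4.25507607e-05,
        1.27372676e+00, -3.68846105e-02]), 'joint_vel': array([-0.00033118, -0.00299109, -0.0026024 ,  0.000391  ,  0.00179739,
        0.00124162]), 'joint_torque': array([-7.76877323e-05, -5.15906274e+01, -3.67959630e+01,  7.03547062e-05,
        8.15214298e-03, -3.13510429e-05]), 'tool_pos': array([0.26372549, 0.62071948, 0.23025356]), 'tcp_rot': array([-6.26877556e-01, -3.07794678e+00,  2.68398764e-03]), 'wrist_force': array([ 0.09320013,  0.51443829, -0.54625672]), 'torque': array([ 0.06775659, -0.00960862,  0.00736054]), 'grip_force': 0.0, 'width': 1.0006938982991243}
```

View pics/scene1.png

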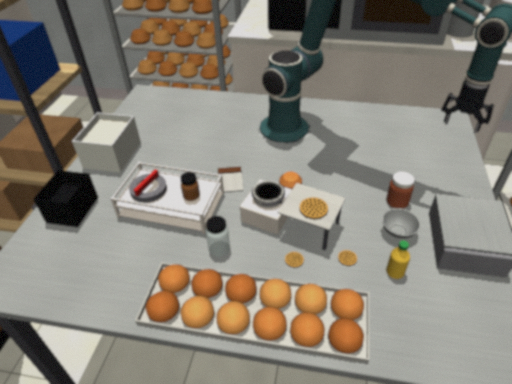

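View pics/side1.png

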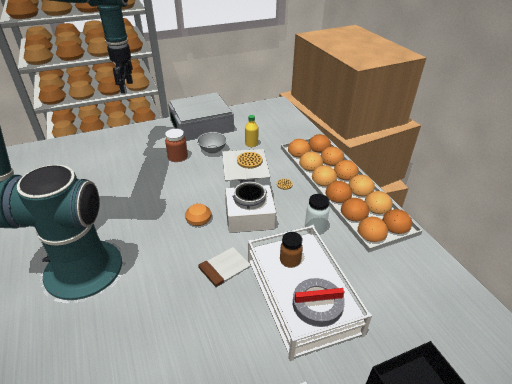

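The scene camera shows the sifter at about (268,190), the plate with the disk at (313,207) and the ring with its red bar at (150,183). In the side camera they are at (249,195), (250,160) and (319,297). Next I'll measure them.

```bash
cat > m.py <<'E'
from h import *
def circ(p):
    A=np.c_[2*p,np.ones(len(p))]; s=np.linalg.lstsq(A,(p**2).sum(1),rcond=None)[0]
    return s[:2],np.sqrt(s[2]+s[:2]@s[:2])
for n in ['scene','side']:
    D=np.load(n+'1.npz'); im=D['im'].astype(int); W=D['W']; r,g,b=im[...,0],im[...,1],im[...,2]
    V,U=np.mgrid[:384,:512]
    def near(u,v,ru): return (abs(U-u)<ru)&(abs(V-v)<ru)
    c=dict(scene=[(313,207),(268,190),(150,183)],side=[(250,160),(249,195),(319,297)])[n]
    z=W[...,2]
    print(n,'table z',np.nanmedian(z[z<0.02]))
    m=near(*c[0],45)&(z>.095)&(z<.113)&(r-b<25)&(r>110); p=W[m]; 
    pl=p[:,:2].astype(np.float32); k=cv2.minAreaRect(pl); print('plate',m.sum(),k,np.median(p[:,2]))
    m=near(*c[0],25)&(r-b>60)&(z>.1); p=W[m]; print('disk',m.sum(),np.median(p,0),cv2.minEnclosingCircle(p[:,:2].astype(np.float32)),np.percentile(p[:,2],[5,50,95]))
    m=near(*c[1],25)&(z>.085)&(z<.12); p=W[m]; print('neck',m.sum(),np.median(p,0),p.min(0),p.max(0))
    m=near(*c[2],40)&(r>140)&(g<60)&(b<70); p=W[m]; print('bar',m.sum(),np.median(p,0),cv2.minAreaRect(p[:,:2].astype(np.float32)),np.percentile(p[:,2],[5,50,95]))
    for nm,q in [('gray',W[near(*c[2],75)&(z>.08)&(z<.1)])]:
        print('shelf',cv2.minAreaRect(q[:,:2].astype(np.float32)))
E
python3 m.py
```

```text
scene table z -0.00236431137708177
plate 1344 ((0.5591421723365784, 0.13117849826812744), (0.25397175550460815, 0.15350885689258575), 74.53167724609375) 0.10863509817425859
disk 461 [0.58867867 0.17951171 0.11874498] ((0.5505838394165039, 0.15448401868343353), 0.08921792358160019) [0.11487659 0.11874498 0.12170611]
neck 925 [0.54754542 0.04193223 0.10515589] [ 0.47531017 -0.03014725  0.08511986] [0.62558735 0.11724002 0.11410351]
bar 63 [ 0.54953993 -0.39444606  0.10823274] ((0.5412496328353882, -0.3915918469429016), (0.013667933642864227, 0.11316987872123718), 73.56629943847656) [0.10418064 0.10823274 0.11173071]
shelf ((0.46148911118507385, -0.4024292528629303), (0.7348640561103821, 0.44769546389579773), 80.39320373535156)
side table z -0.0016721814028406695
plate 1075 ((0.5811783075332642, 0.2559210956096649), (0.5811439752578735, 0.1656981110572815), 80.80415344238281) 0.10881233918336924
disk 296 [0.58450924 0.17442801 0.11904813] ((0.5874153971672058, 0.18252746760845184), 0.05213664099574089) [0.11583919 0.11904813 0.12202723]
neck 1132 [0.52743825 0.04506546 0.10587742] [ 0.46980546 -0.03378868  0.08513575] [0.62185539 0.15272694 0.11423999]
bar 212 [nan nan nan] ((0.5364059209823608, -0.39483895897865295), (0.013472788035869598, 0.1154823750257492), 73.89219665527344) [nan nan nan]
shelf ((0.5326868295669556, -0.3802220821380615), (0.4423556923866272, 0.20225723087787628), 86.26493072509766)
```

View pics/wrist1.png

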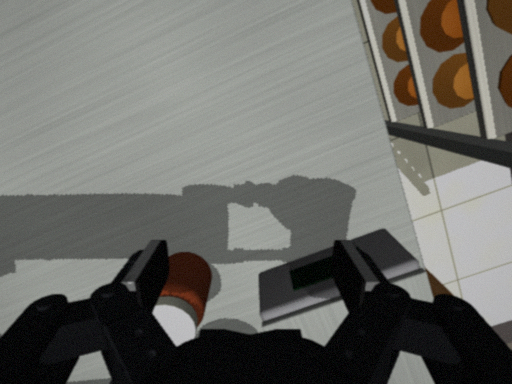

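The wrist view shows the table and the fingers, with the seeds jar at (190,290). I'll move to a viewing pose above the sifter.

```bash
cat >> h.py <<'E'
def yaw(s): x=R.from_rotvec(s['tcp_rot']).as_matrix()[:,0]; return np.degrees(np.arctan2(x[1],x[0]))
def plan(pos,yw,claw,step=36,deg=6.5,start=None):
    s=bot.read_state(); M=R.from_rotvec(s['tcp_rot']).as_matrix(); p0=np.array(s['tool_pos']); y0=yaw(s)
    if start is not None: p0,y0=np.array(start[:3]),start[3]
    dp=(np.array(pos)-p0)*1e3; dt=-((yw-y0+180)%360-180)
    n=int(max(np.ceil(np.linalg.norm(dp)/step),np.ceil(abs(dt)/deg),1)); rows=[]
    for i in range(n):
        a=np.radians(y0-dt*i/n); x=np.array([np.cos(a),np.sin(a)]); y=np.array([np.sin(a),-np.cos(a)])
        d=dp[:2]/n; rows.append([claw]+[round(float(k),1) for k in (d@x,d@y,-dp[2]/n,dt/n)])
    print(n); [print(rows[i:i+10]) for i in range(0,n,10)]
def st():
    s=bot.read_state(); print('t',round(s['time'],2),'p',np.round(s['tool_pos'],4),'yaw',round(yaw(s),2),'ztilt',np.round(R.from_rotvec(s['tcp_rot']).as_matrix()[:,2],4),'F',np.round(s['wrist_force'],2),'T',np.round(s['torque'],2),'w',round(s['width'],3),'g',round(s['grip_force'],1),'q',np.round(s['q'],2))
E
python3 -c "
from h import *
st(); plan([.555,.06,.37],75,1)"
```

```text
t 0.15 p [0.2637 0.6207 0.2303] yaw 156.98 ztilt [-8.0e-04 -1.6e-03 -1.0e+00] F [ 0.09  0.51 -0.55] T [ 0.07 -0.01  0.01] w 1.001 g 0.0 q [ 1.13  0.26  1.61  0.    1.27 -0.04]
18
[[1, -27.1, -22.3, -7.8, 4.6], [1, -28.8, -20.1, -7.8, 4.6], [1, -30.3, -17.8, -7.8, 4.6], [1, -31.6, -15.3, -7.8, 4.6], [1, -32.7, -12.8, -7.8, 4.6], [1, -33.6, -10.1, -7.8, 4.6], [1, -34.3, -7.4, -7.8, 4.6], [1, -34.8, -4.7, -7.8, 4.6], [1, -35.1, -1.9, -7.8, 4.6], [1, -35.1, 0.9, -7.8, 4.6]]
[[1, -34.9, 3.7, -7.8, 4.6], [1, -34.5, 6.4, -7.8, 4.6], [1, -33.9, 9.2, -7.8, 4.6], [1, -33.1, 11.8, -7.8, 4.6], [1, -32.0, 14.4, -7.8, 4.6], [1, -30.8, 16.9, -7.8, 4.6], [1, -29.3, 19.3, -7.8, 4.6], [1, -27.7, 21.6, -7.8, 4.6]]
```

jog_arm --pt "0 -27 -22 -8 4.6" --pt "0 -29 -20 -8 4.6" --pt "0 -30 -18 -8 4.6" --pt "0 -32 -15 -8 4.6" --pt "0 -33 -13 -8 4.6" --pt "0 -34 -10 -8 4.6" --pt "0 -34 -7 -8 4.6" --pt "0 -35 -5 -8 4.6" --pt "0 -35 -2 -8 4.6" --pt "0 -35 1 -8 4.6"

```text
time: 0.98
tool_pos: [0.4257, 0.3074, 0.3114]
tcp_rot: [-1.785, -2.585, 0.0]
wrist_force: [0.5, 0.5, 0.1]
width: 0.499
grip_force: 0.0
```

jog_arm --pt "0 -35 4 -8 4.6" --pt "0 -35 6 -8 4.6" --pt "0 -34 9 -8 4.6" --pt "0 -33 12 -8 4.6" --pt "0 -32 14 -8 4.6" --pt "0 -31 17 -8 4.6" --pt "0 -29 19 -8 4.6" --pt "0 -28 22 -8 4.6" --pt "0 0 0 0 0" --pt "0 0 0 0 0"

```text
time: 1.82
tool_pos: [0.5528, 0.056, 0.3753]
tcp_rot: [-2.509, -1.891, -0.0]
wrist_force: [-0.2, 0.0, -0.5]
width: 0.498
grip_force: 0.0
```

```bash
python3 -c "
from h import *
st()
im,W,c=cloud('wrist'); save('w2',im); np.savez('w2.npz',im=im,W=W)"
```

```text
t 1.82 p [0.5528 0.056  0.3753] yaw 74.0 ztilt [-1.e-04  2.e-04 -1.e+00] F [-0.19  0.03 -0.48] T [0.06 0.01 0.  ] w 0.498 g 0.0 q [ 0.06 -0.02  1.66  0.    1.5   0.34]
```

View pics/w2.png

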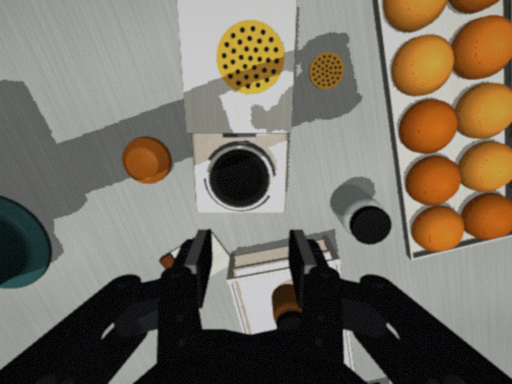

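The wrist view shows the disk at (250,57), the mouth at (240,176), the plate's near edge at row 132 and the shelf at (285,290).

```bash
cat > m2.py <<'E'
from h import *
D=np.load('w2.npz'); im=D['im']; W=D['W']; I=im.astype(int); r,g,b=I[...,0],I[...,1],I[...,2]; V,U=np.mgrid[:384,:512]
s=bot.read_state(); c=bot.get_calibration('wrist'); f=192/np.tan(np.radians(c['vfov'])/2)
T=np.array(c['tool_from_camera']); Rw=R.from_rotvec(s['tcp_rot']).as_matrix()
def onplane(u,v,z):
    d=np.stack([(u-c['cx'])/f,(v-c['cy'])/f,np.ones_like(u,float)],-1)@T[:3,:3].T@Rw.T
    o=Rw@T[:3,3]+s['tool_pos']; return (o+d*((z-o[2])/d[...,2])[...,None])[...,:2]
def fit(m,z,nm):
    k=max(cv2.findContours(m.astype(np.uint8),0,1)[0],key=cv2.contourArea)[:,0,:].astype(float)
    p=onplane(k[:,0],k[:,1],z); h=cv2.convexHull(p.astype(np.float32))[:,0]
    e=cv2.fitEllipse(p.astype(np.float32)); print(nm,len(k),np.round(e[0],4),np.round(e[1],4),'mec',cv2.minEnclosingCircle(h))
disk=(r-b>70)&(r>150)&(abs(U-250)<45)&(V<105)
fit(disk,.12,'disk'); print(np.nanmedian(W[disk],0))
for th in (35,45,60,80):
    dark=(I.sum(2)<th*3)&(np.hypot(U-240,V-176)<40); fit(dark,.11,'dark%d'%th)
z=W[...,2]
for lo in (.1,.104):
    m=(z>lo)&(z<.125)&(np.hypot(U-240,V-176)<46)&(V>136); fit(m,.11,'neckz')
pl=(z>.1)&(z<.113)&(V<140)&(U>150)&(U<320); p=onplane(U[pl],V[pl],.11)
print('plate z',np.nanmedian(z[pl]),np.nanmin(V[pl]),np.nanmax(V[pl]))
# plate edges
L=[];Rr=[]
for v in range(5,130,3):
    uu=np.where(pl[v])[0]; L.append((uu.min(),v));Rr.append((uu.max(),v))
for nm,e in (('L',L),('R',Rr)):
    e=np.array(e,float);q=onplane(e[:,0],e[:,1],.11); vx,vy,x0,y0=cv2.fitLine(q.astype(np.float32),cv2.DIST_HUBER,0,.01,.01).ravel(); print(nm,np.degrees(np.arctan2(vy,vx)),x0,y0)
e=[]
for u in range(192,285,3): e.append((u,np.where(pl[:,u])[0].max()))
e=np.array(e,float);q=onplane(e[:,0],e[:,1],.11); vx,vy,x0,y0=cv2.fitLine(q.astype(np.float32),cv2.DIST_HUBER,0,.01,.01).ravel(); print('near',np.degrees(np.arctan2(vy,vx)),x0,y0)
for row in range(130,225,4): print(row,im[row,240],np.round(z[row,240],4),end=' | ')
E
python3 m2.py; python3 -c "
import cv2
i=cv2.imread('pics/w2.png')[110:220,180:300]; cv2.imwrite('pics/w2c.png',cv2.resize(i,None,fx=5,fy=5,interpolation=2))"
```

```text
disk 188 [0.5858 0.1911] [0.0563 0.0918] mec ((0.5859590768814087, 0.17828214168548584), 0.04353804886341095)
[0.58780411 0.18584221 0.11969369]
dark35 158 [0.5253 0.0252] [0.0836 0.085 ] mec ((0.5254842042922974, 0.025192152708768845), 0.043370380997657776)
dark45 159 [0.5253 0.0249] [0.0847 0.0861] mec ((0.5252707004547119, 0.025076156482100487), 0.043855126947164536)
dark60 162 [0.5252 0.0249] [0.0858 0.0874] mec ((0.5254097580909729, 0.02464677393436432), 0.044631000608205795)
dark80 164 [0.5252 0.0248] [0.0872 0.0886] mec ((0.5251786708831787, 0.02498103864490986), 0.044962018728256226)
neckz 236 [0.5257 0.0261] [0.1021 0.1071] mec ((0.526140034198761, 0.026103295385837555), 0.05473753809928894)
neckz 201 [0.5246 0.0249] [0.0979 0.1031] mec ((0.526089072227478, 0.026076827198266983), 0.05472736433148384)
plate z 0.10966586787922711 0 133
L 74.27133 0.4950244 0.19247459
R 74.198364 0.6374746 0.15197666
near -15.014672 0.52856946 0.09416226
130 [204 202 204] 0.1086 | 134 [73 73 81] 0.0929 | 138 [174 166 152] 0.0762 | 142 [77 78 84] 0.0999 | 146 [165 164 164] 0.1106 | 150 [21 24 22] 0.105 | 154 [12 10 14] 0.1049 | 158 [11  7 10] 0.1054 | 162 [ 0 10 10] 0.1061 | 166 [ 8 12  9] 0.1045 | 170 [19 20 18] 0.1062 | 174 [14 14 18] 0.105 | 178 [12 10 11] 0.1054 | 182 [19 14 14] 0.1062 | 186 [15 15 14] 0.1059 | 190 [18 12 14] 0.1065 | 194 [13 13  7] 0.1051 | 198 [5 2 0] 0.1067 | 202 [26 28 24] 0.1048 | 206 [66 68 64] 0.104 | 210 [147 146 146] 0.101 | 214 [169 174 167] 0.001 | 218 [172 176 169] -0.0008 | 222 [165 169 162] -0.0013 |
```

View pics/w2c.png

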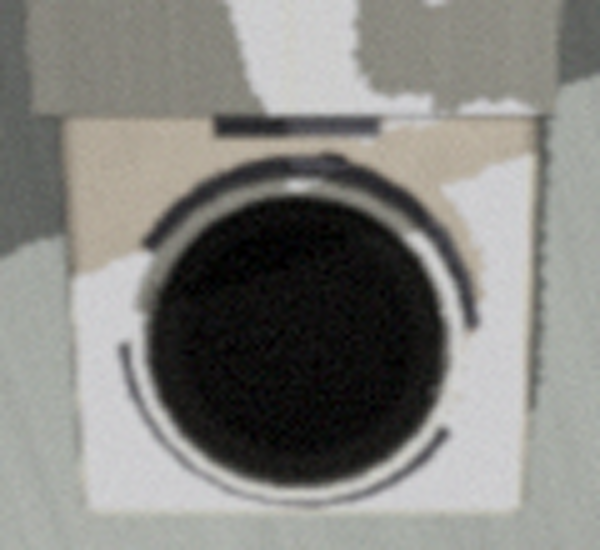

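The crop shows the pocket as a clean dark circle. Mouth ≈ (0.5253, 0.0248) with yaw ≈ -15.4°, and disk ≈ (0.586, 0.178). I'll push the disk with two half-open fingers along the line from disk to mouth.

```bash
python3 -c "
from h import *
plan([.6083,.2345,.16],68.4,0); plan([.6083,.2345,.1115],68.4,0,12,start=[.6083,.2345,.16,68.4])"
```

```text
8
[[0, 23.2, 0.7, 26.9, 0.7], [0, 23.2, 0.4, 26.9, 0.7], [0, 23.3, 0.1, 26.9, 0.7], [0, 23.3, -0.2, 26.9, 0.7], [0, 23.2, -0.5, 26.9, 0.7], [0, 23.2, -0.8, 26.9, 0.7], [0, 23.2, -1.0, 26.9, 0.7], [0, 23.2, -1.3, 26.9, 0.7]]
5
[[0, 0.0, 0.0, 9.7, -0.0], [0, 0.0, 0.0, 9.7, -0.0], [0, 0.0, 0.0, 9.7, -0.0], [0, 0.0, 0.0, 9.7, -0.0], [0, 0.0, 0.0, 9.7, -0.0]]
```

jog_arm --pt "0 23.2 0.7 27 0.7" --pt "0 23.2 0.4 27 0.7" --pt "0 23.2 0.1 27 0.7" --pt "0 23.2 -0.2 27 0.7" --pt "0 23.2 -0.5 27 0.7" --pt "0 23.2 -0.8 27 0.7" --pt "0 23.2 -1 27 0.7" --pt "0 23.2 -1.3 27 0.7" --pt "0 0 0 0 0" --pt "0 0 0 0 0"

```text
time: 2.7
tool_pos: [0.6047, 0.2366, 0.1558]
tcp_rot: [-2.59, -1.775, 0.01]
wrist_force: [0.4, -0.2, 0.4]
width: 0.501
grip_force: 0.0
```

```bash
python3 -c "
from h import *
st(); plan([.6083,.2345,.1125],68.4,0,8)"
```

```text
t 2.7 p [0.6047 0.2366 0.1558] yaw 68.84 ztilt [-0.0065 -0.002  -1.    ] F [ 0.38 -0.24  0.39] T [-0.01 -0.03  0.06] w 0.501 g 0.0 q [0.33 0.27 1.73 0.   1.14 0.7 ]
6
[[0, -0.1, 0.7, 7.2, 0.1], [0, -0.1, 0.7, 7.2, 0.1], [0, -0.1, 0.7, 7.2, 0.1], [0, -0.1, 0.7, 7.2, 0.1], [0, -0.1, 0.7, 7.2, 0.1], [0, -0.1, 0.7, 7.2, 0.1]]
```

jog_arm --pt "0 0 0.5 8 0" --pt "0 0 0.5 8 0" --pt "0 0 0.5 8 0" --pt "0 0 0.5 8 0" --pt "0 0 0 6 0" --pt "0 0 0 4 0" --pt "0 0 0 0 0" --pt "0 0 0 0 0" --pt "0 0 0 0 0"

```text
time: 3.45
tool_pos: [0.6101, 0.234, 0.1176]
tcp_rot: [2.596, 1.77, 0.001]
wrist_force: [0.0, -0.1, 0.9]
width: 0.499
grip_force: 0.0
```

```bash
python3 -c "
from h import *
st(); im,W,c=cloud('wrist'); save('w3',im);im,W,c=cloud('side');i=im[120:240,190:330]; save('s3',cv2.resize(i,None,fx=5,fy=5,interpolation=2))"
```

```text
t 3.45 p [0.6101 0.234  0.1176] yaw 68.57 ztilt [ 6.e-04  2.e-04 -1.e+00] F [ 0.   -0.13  0.86] T [ 0.01 -0.   -0.02] w 0.499 g 0.0 q [ 0.33  0.31  1.76 -0.    1.07  0.7 ]
```

View pics/s3.png

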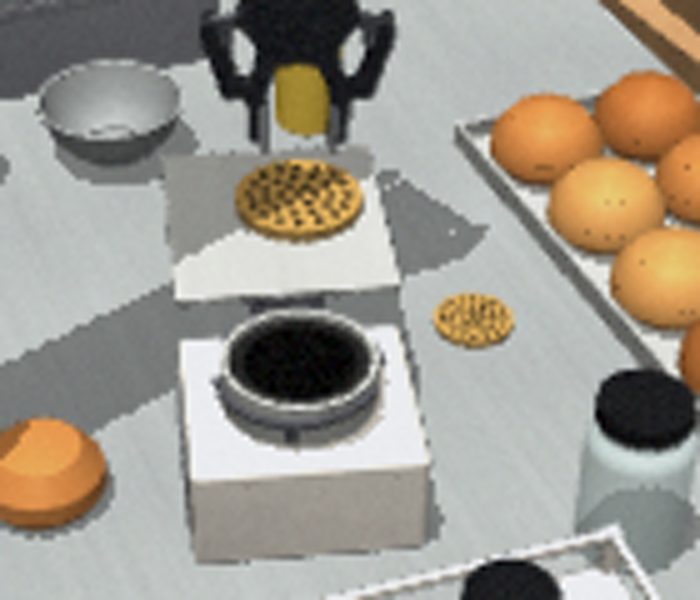

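jog_arm --pt "0 0 -1 2.5 0" --pt "0 0 -1 2.5 0" --pt "0 0 0 0 0" --pt "0 -5 0 0 0" --pt "0 -8 0 0 0" --pt "0 -12 0 0 0" --pt "0 -12 0 0 0" --pt "0 -12 0 0 0" --pt "0 -12 0 0 0" --pt "0 0 0 0 0"

```text
time: 4.38
tool_pos: [0.5843, 0.1752, 0.1121]
tcp_rot: [2.597, 1.767, -0.003]
wrist_force: [-0.5, 0.0, -0.7]
width: 0.5
grip_force: 0.0
```

```bash
python3 -c "
from h import *
st(); s=bot.read_state(); print((np.array(s['tool_pos'])[:2]-[.5253,.0248])*1000@np.array([[.368,.93],[.93,-.368]]))"
```

```text
t 4.38 p [0.5843 0.1752 0.1121] yaw 68.48 ztilt [-0.0014 -0.0012 -1.    ] F [-0.48  0.01 -0.68] T [ 0.01 -0.05 -0.04] w 0.5 g 0.0 q [ 0.25  0.24  1.86 -0.    1.04  0.63]
[161.60216932  -0.49080699]
```

jog_arm --pt "0 -12 0 0 0" --pt "0 -12 0 0 0" --pt "0 -12 0 0 0" --pt "0 -12 0 0 0" --pt "0 -12 0 0 0" --pt "0 -12 0 0 0" --pt "0 -10 0 0 0" --pt "0 -8 0 0 0" --pt "0 -5 0 0 0" --pt "0 0 0 0 0"

```text
time: 5.22
tool_pos: [0.5504, 0.0884, 0.1122]
tcp_rot: [2.596, 1.769, -0.001]
wrist_force: [-0.1, -1.0, -0.1]
width: 0.496
grip_force: 0.0
```

```bash
cat > d.py <<'E'
from h import *
st(); s=bot.read_state(); print((np.array(s['tool_pos'])[:2]-[.5253,.0248])*1000@np.array([[.368,.93],[.93,-.368]]))
V,U=np.mgrid[:384,:512]
for n,z0,c0 in (('side',.12,(249,185)),('scene',.12,(275,190))):
    im,W,c=cloud(n); I=im.astype(int); m=(I[...,0]-I[...,2]>70)&(np.hypot(U-c0[0],V-c0[1])<35)&(W[...,2]>.08)&(W[...,2]<.14)
    if m.sum()<20: print(n,'none'); continue
    m2=(cv2.morphologyEx(m.astype(np.uint8),cv2.MORPH_CLOSE,np.ones((7,7)))>0)&(W[...,2]>.108)
    p=W[m2]; print(n,m2.sum(),'mec',cv2.minEnclosingCircle(p[:,:2].astype(np.float32)),'med z',np.nanmedian(p[:,2]),'rect',np.percentile(p,[2,98],0).mean(0))
E
python3 d.py
```

```text
t 5.22 p [0.5504 0.0884 0.1122] yaw 68.53 ztilt [-5.e-04 -5.e-04 -1.e+00] F [-0.13 -1.   -0.11] T [-0.01 -0.04 -0.01] w 0.496 g 0.0 q [ 0.11  0.15  1.97 -0.    1.02  0.49]
[68.41244724 -0.07571321]
side 396 mec ((0.5298859477043152, 0.04906931146979332), 0.05118057131767273) med z 0.11893954509899059 rect [0.53017318 0.04119411 0.11897162]
scene 226 mec ((0.5516908168792725, 0.043987810611724854), 0.06156308576464653) med z 0.11759392369986105 rect [0.5373949 0.0316969 0.1186817]
```

jog_arm --pt "0 -4 0 0 0" --pt "0 -4 0 0 0" --pt "0 -4 0 0 0" --pt "0 -3 0 0 0" --pt "0 -1 0 0 0" --pt "0 -1 0 0 0" --pt "0 -1 0 0 0" --pt "0 0 0 0 0" --pt "0 0 0 0 0"

```text
time: 6.07
tool_pos: [0.5444, 0.0728, 0.1123]
tcp_rot: [2.596, 1.77, 0.0]
wrist_force: [-0.3, -0.5, 0.8]
width: 0.496
grip_force: 0.0
```

```bash
python3 d.py; python3 -c "
from h import *
im,W,c=cloud('side');i=im[135:235,190:320]; save('s4',cv2.resize(i,None,fx=6,fy=6,interpolation=2))"
```

```text
t 6.07 p [0.5444 0.0728 0.1123] yaw 68.58 ztilt [ 1.e-04 -1.e-04 -1.e+00] F [-0.28 -0.52  0.76] T [0.   0.04 0.02] w 0.496 g 0.0 q [ 0.09  0.13  1.99 -0.    1.02  0.46]
[51.62716733  0.08807388]
side 410 mec ((0.5233150720596313, 0.026600029319524765), 0.045376867055892944) med z 0.11688072623671353 rect [0.52406535 0.02592987 0.11689018]
scene 213 mec ((0.5279191732406616, 0.028142224997282028), 0.044905997812747955) med z 0.11585388549665611 rect [0.5300558  0.01814218 0.11615638]
```

View pics/s4.png

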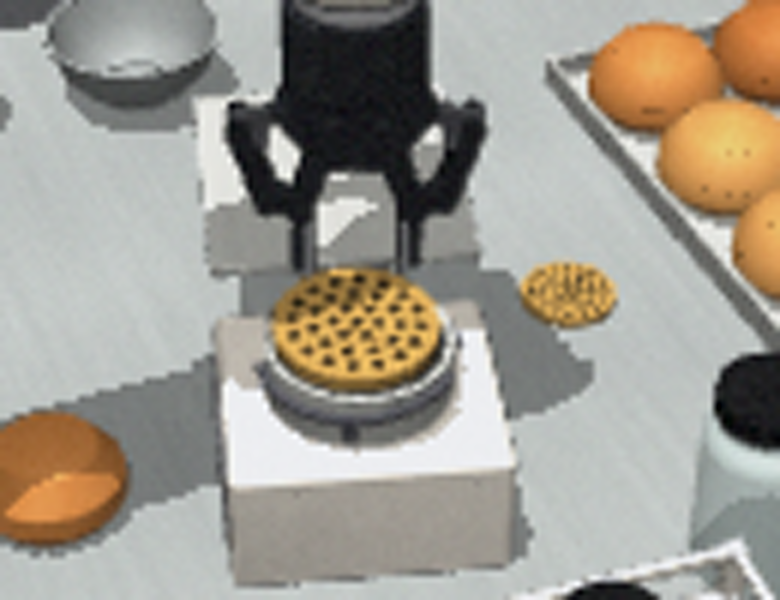

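The disk is nearly centred and slightly tilted, with its near edge still up. I'll keep nudging it.

jog_arm --pt "0 -1 0 0 0" --pt "0 -1 0 0 0" --pt "0 0 0 0 0" --pt "0 -1 0 0 0" --pt "0 0 0 0 0" --pt "0 0 0 0 0"

```text
time: 6.72
tool_pos: [0.5432, 0.0699, 0.1123]
tcp_rot: [-2.596, -1.77, 0.0]
wrist_force: [0.3, -0.3, -0.3]
width: 0.502
grip_force: 0.1
```

```bash
cat >> d.py <<'E'
    if n=='side':
        q=W[cv2.erode(m2.astype(np.uint8),np.ones((3,3)))>0]; q=q[np.isfinite(q[:,0])]; A=np.c_[q[:,:2]-[.5253,.0248],np.ones(len(q))]; print('plane',np.linalg.lstsq(A,q[:,2],rcond=None)[0])
E
python3 d.py
```

```text
t 6.72 p [0.5432 0.0699 0.1123] yaw 68.57 ztilt [-0. -0. -1.] F [ 0.33 -0.28 -0.33] T [ 0.03 -0.04  0.02] w 0.502 g 0.1 q [ 0.08  0.13  2.   -0.    1.02  0.46]
[48.58208831  0.05702544]
side 400 mec ((0.5235397815704346, 0.023209504783153534), 0.04597833752632141) med z 0.11593151734484913 rect [0.52337394 0.02401744 0.11594563]
plane [-0.00739315  0.03449137  0.11610595]
scene 213 mec ((0.52797931432724, 0.022617598995566368), 0.045144304633140564) med z 0.11523587518333628 rect [0.53007543 0.01637385 0.11514108]
```

jog_arm --pt "0 -1 0 0 0" --pt "0 0 0 0 0" --pt "0 -1 0 0 0" --pt "0 0 0 0 0" --pt "0 0 0 0 0"

```text
time: 7.23
tool_pos: [0.5425, 0.0681, 0.1123]
tcp_rot: [-2.596, -1.77, 0.0]
wrist_force: [0.4, 0.0, -0.5]
width: 0.502
grip_force: 0.0
```

```bash
python3 d.py
```

```text
t 7.23 p [0.5425 0.0681 0.1123] yaw 68.58 ztilt [-1.e-04 -0.e+00 -1.e+00] F [ 0.44  0.02 -0.47] T [0.02 0.08 0.  ] w 0.502 g 0.0 q [ 0.08  0.13  2.   -0.    1.02  0.45]
[4.65772294e+01 1.96397354e-02]
side 387 mec ((0.523070216178894, 0.024026285856962204), 0.04532640427350998) med z 0.11459228749354033 rect [0.52298302 0.02234377 0.11471386]
plane [ 0.00032447 -0.00647387  0.11463098]
scene 206 mec ((0.5290820002555847, 0.0201309435069561), 0.04402436316013336) med z 0.11447109769230455 rect [0.53002528 0.01386418 0.11458195]
```

The disk is flat in the pocket (tilt ≈ 0.006 rad, top at about the seated height). I'll back off and go to view the ring.

```bash
python3 -c "
from h import *
plan([.54,-.385,.31],163.6,0,34,start=[.5465,.077,.25,68.6])"
```

```text
15
[[0, -28.8, 10.8, -4.0, -6.3], [0, -29.9, 7.6, -4.0, -6.3], [0, -30.5, 4.2, -4.0, -6.3], [0, -30.8, 0.9, -4.0, -6.3], [0, -30.7, -2.5, -4.0, -6.3], [0, -30.2, -5.9, -4.0, -6.3], [0, -29.4, -9.2, -4.0, -6.3], [0, -28.2, -12.4, -4.0, -6.3], [0, -26.7, -15.4, -4.0, -6.3], [0, -24.8, -18.3, -4.0, -6.3]]
[[0, -22.6, -20.9, -4.0, -6.3], [0, -20.2, -23.3, -4.0, -6.3], [0, -17.5, -25.4, -4.0, -6.3], [0, -14.6, -27.1, -4.0, -6.3], [0, -11.5, -28.6, -4.0, -6.3]]
```

jog_arm --pt "0 5 0 0 0" --pt "0 5 0 0 0" --pt "0 0 0 -20 0" --pt "0 0 0 -30 0" --pt "0 0 0 -30 0" --pt "0 0 0 -30 0" --pt "0 0 0 -28 0"

```text
time: 7.92
tool_pos: [0.5464, 0.078, 0.2521]
tcp_rot: [2.595, 1.77, 0.001]
wrist_force: [0.6, 0.7, 0.3]
width: 0.501
grip_force: 0.0
```

jog_arm --pt "0 -28.8 10.8 -4 -6.3" --pt "0 -29.9 7.6 -4 -6.3" --pt "0 -30.5 4.2 -4 -6.3" --pt "0 -30.8 0.9 -4 -6.3" --pt "0 -30.7 -2.5 -4 -6.3" --pt "0 -30.2 -5.9 -4 -6.3" --pt "0 -29.4 -9.2 -4 -6.3" --pt "0 -28.2 -12.4 -4 -6.3" --pt "0 -26.7 -15.4 -4 -6.3" --pt "0 -24.8 -18.3 -4 -6.3"

```text
time: 8.75
tool_pos: [0.5412, -0.2316, 0.2906]
tcp_rot: [1.28, 2.869, 0.0]
wrist_force: [0.3, -0.5, -0.3]
width: 0.503
grip_force: 0.0
```

jog_arm --pt "0 -22.6 -20.9 -4 -6.3" --pt "0 -20.2 -23.3 -4 -6.3" --pt "0 -17.5 -25.4 -4 -6.3" --pt "0 -14.6 -27.1 -4 -6.3" --pt "0 -11.5 -28.6 -4 -6.3" --pt "0 0 0 0 0" --pt "0 0 0 0 0" --pt "0 0 0 0 0"

```text
time: 9.42
tool_pos: [0.5379, -0.384, 0.3098]
tcp_rot: [-0.464, -3.106, -0.002]
wrist_force: [0.5, 0.2, -0.2]
width: 0.503
grip_force: 0.0
```

```bash
cat > r.py <<'E'
from h import *
st(); s=bot.read_state(); im,W,c=cloud('wrist'); save('w5',im); I=im.astype(int)
m=((I[...,0]>110)&(I[...,1]<70)&(I[...,2]<80)).astype(np.uint8)
m=cv2.morphologyEx(m,cv2.MORPH_OPEN,np.ones((3,3))); n,l,sts,cc=cv2.connectedComponentsWithStats(m); k=1+sts[1:,4].argmax(); print(sts[k],cc[k])
p=W[l==k]; p=p[np.isfinite(p[:,0])]; zt=np.percentile(p[:,2],60); p=p[abs(p[:,2]-zt)<.006]; print('z',zt,np.nanmedian(p,0)); print(cv2.minAreaRect(p[:,:2].astype(np.float32)))
E
python3 r.py; python3 d.py
```

```text
t 9.42 p [ 0.5379 -0.384   0.3098] yaw 162.99 ztilt [-4.0e-04  1.2e-03 -1.0e+00] F [ 0.51  0.2  -0.18] T [ 0.03 -0.02  0.03] w 0.503 g 0.0 q [-0.66  0.2   1.54  0.    1.4  -1.93]
[234 117  13  94 974] [240.71457906 161.57392197]
z 0.10966363542590013 [ 0.53246542 -0.39392791  0.10947417]
((0.5378043055534363, -0.3958219885826111), (0.01303758006542921, 0.11787039041519165), 74.50454711914062)
t 9.47 p [ 0.5379 -0.3834  0.3098] yaw 163.06 ztilt [-5.0e-04  1.1e-03 -1.0e+00] F [-0.36  0.31  0.54] T [ 0.02 -0.01  0.03] w 0.5 g 0.0 q [-0.66  0.2   1.54  0.    1.4  -1.93]
[-375.00545938  161.97179297]
side 398 mec ((0.5257863998413086, 0.022239994257688522), 0.04719455912709236) med z 0.11435930415920137 rect [0.52334989 0.02211039 0.11469342]
plane [-0.00534274 -0.00698497  0.11445072]
scene 387 mec ((0.5256271362304688, 0.028216563165187836), 0.04585186764597893) med z 0.11440443736443251 rect [0.52593819 0.02633713 0.11431893]
```

View pics/w5.png

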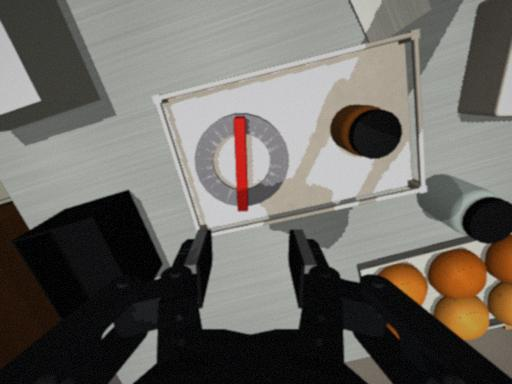

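The ring's bar is at (241,162) in the wrist view: centre (0.538, -0.396), direction 164.5°. The jar stands clear to the right.

```bash
python3 -c "
from h import *
plan([.5378,-.3958,.135],164.5,0,25)"
```

```text
8
[[0, -0.4, -1.5, 21.9, -0.2], [0, -0.4, -1.5, 21.9, -0.2], [0, -0.4, -1.5, 21.9, -0.2], [0, -0.4, -1.5, 21.9, -0.2], [0, -0.4, -1.5, 21.9, -0.2], [0, -0.4, -1.5, 21.9, -0.2], [0, -0.4, -1.5, 21.9, -0.2], [0, -0.4, -1.5, 21.9, -0.2]]
```

jog_arm --pt "0 -0.4 -1.5 22 -0.2" --pt "0 -0.4 -1.5 22 -0.2" --pt "0 -0.4 -1.5 22 -0.2" --pt "0 -0.4 -1.5 22 -0.2" --pt "0 -0.4 -1.5 22 -0.2" --pt "0 -0.4 -1.5 22 -0.2" --pt "0 -0.4 -1.5 22 -0.2" --pt "0 -0.4 -1.5 21 -0.2" --pt "0 0 0 0 0" --pt "0 0 0 0 0"

```text
time: 10.4
tool_pos: [0.5367, -0.3952, 0.1339]
tcp_rot: [-0.417, -3.111, -0.003]
wrist_force: [-0.2, 0.2, 0.8]
width: 0.499
grip_force: 0.0
```

```bash
python3 r.py; python3 -c "
from h import *
plan([.5378,-.3958,.0875],164.5,0,12)"
```

```text
t 10.4 p [ 0.5367 -0.3952  0.1339] yaw 164.72 ztilt [-0.0028  0.0024 -1.    ] F [-0.22  0.21  0.75] T [-0.   -0.03  0.02] w 0.499 g 0.0 q [-0.67  0.32  1.71  0.    1.11 -1.98]
[ 239  135   22  153 2801] [249.56836844 201.68868261]
z 0.10966860720557355 [ 0.5193093  -0.39098343  0.10950645]
((0.5318812131881714, -0.39412811398506165), (0.013444152660667896, 0.10497323423624039), 74.82677459716797)
5
[[0, 0.0, 0.1, 9.7, 0.0], [0, 0.0, 0.1, 9.7, 0.0], [0, 0.0, 0.1, 9.7, 0.0], [0, 0.0, 0.1, 9.7, 0.0], [0, 0.0, 0.1, 9.7, 0.0]]
```

jog_arm --pt "0 0 0 10 0" --pt "0 0 0 10 0" --pt "0 0 0 10 0" --pt "0 0 0 10 0" --pt "0 0 0 6 0" --pt "0 0 0 0 0" --pt "0 0 0 0 0"

```text
time: 11.03
tool_pos: [0.5369, -0.3967, 0.0882]
tcp_rot: [-0.419, -3.112, -0.001]
wrist_force: [-0.2, 0.2, 0.3]
width: 0.502
grip_force: 0.0
```

jog_arm --pt "-1 0 0 0 0" --pt "-1 0 0 0 0" --pt "-1 0 0 0 0" --pt "-1 0 0 0 0" --pt "-1 0 0 0 0" --pt "-1 0 0 0 0" --pt "-1 0 0 0 0" --pt "-1 0 0 0 0" --force 80

```text
time: 11.7
tool_pos: [0.538, -0.3975, 0.0903]
tcp_rot: [0.419, 3.112, -0.002]
wrist_force: [0.2, 0.4, 5.5]
width: 0.144
grip_force: 82.1
```

```bash
python3 -c "
from h import *
st()"
```

```text
t 11.7 p [ 0.538  -0.3975  0.0903] yaw 164.68 ztilt [ 0.0014 -0.0012 -1.    ] F [0.22 0.38 5.47] T [-0.02 -0.02  0.  ] w 0.144 g 82.1 q [-0.67  0.37  1.75 -0.    1.03 -1.98]
```

Gripped. I'll lift clear and check how the ring sits in the hand.

jog_arm --pt "-1 0 0 -10 0" --pt "-1 0 0 -20 0" --pt "-1 0 0 -30 0" --pt "-1 0 0 -30 0" --pt "-1 0 0 -30 0" --pt "-1 0 0 -20 0" --pt "-1 0 0 -10 0" --pt "-1 0 0 0 0" --pt "-1 0 0 0 0"

```text
time: 12.45
tool_pos: [0.5371, -0.3967, 0.2386]
tcp_rot: [-0.419, -3.113, -0.001]
wrist_force: [-0.1, -0.4, -1.8]
width: 0.144
grip_force: 81.4
```

```bash
cat > r2.py <<'E'
from h import *
st(); s=bot.read_state(); im,W,c=cloud('wrist'); save('w6',im); I=im.astype(int)
m=((I[...,0]>90)&(I[...,1]<70)&(I[...,2]<80)).astype(np.uint8)
n,l,sts,cc=cv2.connectedComponentsWithStats(cv2.morphologyEx(m,cv2.MORPH_OPEN,np.ones((3,3)))); k=1+sts[1:,4].argmax(); print(sts[k])
M=R.from_rotvec(s['tcp_rot']).as_matrix(); p=(W[l==k]-s['tool_pos'])@M*1000; p=p[np.isfinite(p[:,0])]
print('z pct',np.percentile(p[:,2],[5,25,50,75,95])); zt=np.percentile(p[:,2],30); t=p[abs(p[:,2]-zt)<5]
print('x range',np.percentile(t[:,0],[0,.5,1,99,99.5,100]),'top z',np.median(t[:,2])); A=np.polyfit(t[:,0],t[:,2],1); print('pitch',A)
e=[]; 
for x in range(15,58,4):
    q=t[abs(t[:,0]-x)<2]; e.append((x,(q[:,1].min()+q[:,1].max())/2)); 
print('yaw fit',np.polyfit(*np.array(e).T,1))
E
python3 r2.py;  python3 -c "
from h import *
plan([.5253,.0248,.245],149.6,-1,32)"
```

```text
t 12.45 p [ 0.5371 -0.3967  0.2386] yaw 164.68 ztilt [-7.e-04  5.e-04 -1.e+00] F [-0.14 -0.38 -1.81] T [-0.03 -0.    0.03] w 0.144 g 81.4 q [-0.67  0.25  1.61 -0.    1.28 -1.98]
[ 235  142   32  192 5151]
z pct [-20.18516613 -19.58502941 -19.17526903 -18.77276685 -18.05820944]
x range [-45.10627062 -43.67122972 -42.90597958  58.83669058  59.17010505
  59.40597798] top z -19.178036452456062
pitch [-1.50818799e-04 -1.91629892e+01]
yaw fit [ 0.00348487 -0.22483146]
14
[[-1, 8.7, 28.8, -0.6, 1.1], [-1, 9.3, 28.6, -0.6, 1.1], [-1, 9.8, 28.4, -0.6, 1.1], [-1, 10.3, 28.3, -0.6, 1.1], [-1, 10.9, 28.1, -0.6, 1.1], [-1, 11.4, 27.9, -0.6, 1.1], [-1, 11.9, 27.6, -0.6, 1.1], [-1, 12.4, 27.4, -0.6, 1.1], [-1, 12.9, 27.2, -0.6, 1.1], [-1, 13.4, 26.9, -0.6, 1.1]]
[[-1, 13.9, 26.7, -0.6, 1.1], [-1, 14.4, 26.4, -0.6, 1.1], [-1, 14.9, 26.1, -0.6, 1.1], [-1, 15.4, 25.8, -0.6, 1.1]]
```

View pics/w6.png

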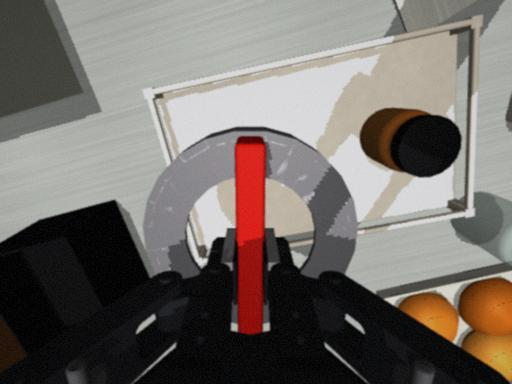

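The bar sits level and centred in the hand, with its centre 6 mm above the TCP. I'll carry it over the mouth.

jog_arm --pt "-1 8.7 28.8 -1 1.1" --pt "-1 9.3 28.6 -1 1.1" --pt "-1 9.8 28.4 -1 1.1" --pt "-1 10.3 28.3 -1 1.1" --pt "-1 10.9 28.1 -1 1.1" --pt "-1 11.4 27.9 -1 1.1" --pt "-1 11.9 27.6 -1 1.1" --pt "-1 12.4 27.4 0 1.1" --pt "-1 12.9 27.2 0 1.1" --pt "-1 13.4 26.9 0 1.1"

```text
time: 13.33
tool_pos: [0.5281, -0.0944, 0.2433]
tcp_rot: [-0.716, -3.054, -0.0]
wrist_force: [0.1, 0.1, -0.2]
width: 0.141
grip_force: 81.4
```

jog_arm --pt "-1 13.9 26.7 0 1.1" --pt "-1 14.4 26.4 0 1.1" --pt "-1 14.9 26.1 0 1.1" --pt "-1 15.4 25.8 0 1.1" --pt "-1 0 0 0 0" --pt "-1 0 0 0 0" --pt "-1 0 0 0 0"

```text
time: 13.92
tool_pos: [0.5264, 0.0239, 0.2443]
tcp_rot: [-0.83, -3.027, 0.002]
wrist_force: [-0.5, 0.2, -0.1]
width: 0.143
grip_force: 81.4
```

```bash
python3 -c "
from h import *
st(); plan([.5244,.0247,.145],149.6,-1,12)"; python3 d.py
```

```text
t 13.92 p [0.5264 0.0239 0.2443] yaw 149.34 ztilt [-3.5e-03 -7.0e-04 -1.0e+00] F [-0.52  0.23 -0.05] T [0.05 0.01 0.04] w 0.143 g 81.4 q [-0.   -0.02  1.9  -0.    1.27 -1.04]
9
[[-1, 0.2, -0.0, 11.0, -0.0], [-1, 0.2, -0.0, 11.0, -0.0], [-1, 0.2, -0.0, 11.0, -0.0], [-1, 0.2, -0.0, 11.0, -0.0], [-1, 0.2, -0.0, 11.0, -0.0], [-1, 0.2, -0.0, 11.0, -0.0], [-1, 0.2, -0.0, 11.0, -0.0], [-1, 0.2, -0.0, 11.0, -0.0], [-1, 0.2, -0.0, 11.0, -0.0]]
t 13.92 p [0.5264 0.0239 0.2443] yaw 149.34 ztilt [-3.5e-03 -7.0e-04 -1.0e+00] F [-0.52  0.23 -0.05] T [0.05 0.01 0.04] w 0.143 g 81.4 q [-0.   -0.02  1.9  -0.    1.27 -1.04]
[-0.44865589  1.41349586]
side 373 mec ((0.5227945446968079, 0.024184541776776314), 0.04511968418955803) med z 0.11476277290194008 rect [0.52303987 0.02313686 0.11465336]
plane [-0.00578165 -0.00590431  0.11473783]
scene 315 mec ((0.5250337719917297, 0.029935577884316444), 0.04315071925520897) med z 0.11421991529441713 rect [0.52758008 0.02904211 0.1139859 ]
```

jog_arm --pt "-1 0.2 0 12 0" --pt "-1 0.2 0 12 0" --pt "-1 0.2 0 12 0" --pt "-1 0.2 0 12 0" --pt "-1 0.2 0 12 0" --pt "-1 0.2 0 12 0" --pt "-1 0.2 0 12 0" --pt "-1 0 0 10 0" --pt "-1 0 0 0 0" --pt "-1 0 0 0 0"

```text
time: 14.85
tool_pos: [0.5257, 0.0248, 0.1513]
tcp_rot: [-0.832, -3.028, 0.001]
wrist_force: [-0.1, -0.2, -0.7]
width: 0.144
grip_force: 81.4
```

```bash
python3 -c "
from h import *
st(); plan([.5244,.0247,.136],149.6,-1,2)"; python3 r2.py | tail -4
```

```text
t 14.85 p [0.5257 0.0248 0.1513] yaw 149.28 ztilt [-0.0019 -0.     -1.    ] F [-0.07 -0.16 -0.69] T [-0.01 -0.02  0.  ] w 0.144 g 81.4 q [-0.    0.05  2.   -0.    1.09 -1.03]
8
[[-1, 0.1, -0.1, 1.9, -0.0], [-1, 0.1, -0.1, 1.9, -0.0], [-1, 0.1, -0.1, 1.9, -0.0], [-1, 0.1, -0.1, 1.9, -0.0], [-1, 0.1, -0.1, 1.9, -0.0], [-1, 0.1, -0.1, 1.9, -0.0], [-1, 0.1, -0.1, 1.9, -0.0], [-1, 0.1, -0.1, 1.9, -0.0]]
x range [-44.98398731 -43.71387888 -42.9620467   58.3628512   58.68801009
  58.98850594] top z -19.229468584250036
pitch [-1.23564972e-03 -1.92010949e+01]
yaw fit [ 0.00424024 -0.31768894]
```

jog_arm --pt "-1 0.1 -0.1 3 0" --pt "-1 0.1 -0.1 3 0" --pt "-1 0.1 -0.1 3 0" --pt "-1 0.1 -0.1 2 0" --pt "-1 0.1 0 2 0" --pt "-1 0 0 0 0" --pt "-1 0 0 0 0"

```text
time: 15.48
tool_pos: [0.5255, 0.0247, 0.1391]
tcp_rot: [-0.832, -3.029, 0.0]
wrist_force: [0.5, -0.1, -0.5]
width: 0.145
grip_force: 81.4
```

```bash
python3 -c "
from h import *
st()"
```

```text
t 15.48 p [0.5255 0.0247 0.1391] yaw 149.28 ztilt [-3.e-04 -0.e+00 -1.e+00] F [ 0.53 -0.09 -0.46] T [-0.01  0.03 -0.01] w 0.145 g 81.4 q [-0.    0.06  2.02 -0.    1.06 -1.04]
```

jog_arm --pt "-1 0 0 2 0" --pt "-1 0 0 2 0" --pt "-1 0 0 2 0" --pt "-1 0 0 0 0" --pt "-1 0 0 0 0"

```text
time: 15.9
tool_pos: [0.5255, 0.0247, 0.133]
tcp_rot: [-0.832, -3.029, 0.0]
wrist_force: [-0.4, 0.6, -0.5]
width: 0.146
grip_force: 81.4
```

jog_arm --pt "-1 0 0 2 0" --pt "-1 0 0 2 0" --pt "-1 0 0 1 0" --pt "-1 0 0 0 0" --pt "-1 0 0 0 0"

```text
time: 16.32
tool_pos: [0.5256, 0.0247, 0.1281]
tcp_rot: [-0.832, -3.029, 0.0]
wrist_force: [0.1, -0.3, -0.5]
width: 0.147
grip_force: 81.4
```

```bash
python3 -c "
from h import *
st()"; python3 r2.py|tail -4
```

```text
t 16.32 p [0.5256 0.0247 0.1281] yaw 149.28 ztilt [-3.e-04 -0.e+00 -1.e+00] F [ 0.12 -0.34 -0.46] T [ 0.02 -0.01  0.02] w 0.147 g 81.4 q [-0.    0.07  2.03 -0.    1.04 -1.04]
x range [-45.76235998 -43.70345442 -42.87074445  58.34634724  58.62788951
  58.99825727] top z -19.241799482291633
pitch [-9.05367535e-04 -1.92086142e+01]
yaw fit [ 0.0034413  -0.30948183]
```

It passed through the gaps with no contact force. I'll seat the ring on the disk and then screw it clockwise.

jog_arm --pt "-1 0 0 1.5 0" --pt "-1 0 0 1 0" --pt "-1 0 0 0 0" --pt "-1 0 0 0.2 4" --pt "-1 0 0 0.2 4" --pt "-1 0 0 0.2 4" --pt "-1 0 0 0.2 4" --pt "-1 0 0 0.2 4" --pt "-1 0 0 0 0" --force 100

```text
time: 17.12
tool_pos: [0.5263, 0.0247, 0.1254]
tcp_rot: [1.347, 2.837, 0.001]
wrist_force: [-0.3, 0.5, 2.3]
width: 0.139
grip_force: 102.7
```

```bash
python3 -c "
from h import *
st()"; python3 r2.py|tail -4
```

```text
t 17.12 p [0.5263 0.0247 0.1254] yaw 129.18 ztilt [ 1.3e-03 -1.0e-04 -1.0e+00] F [-0.3   0.55  2.29] T [-0.03 -0.04 -0.04] w 0.139 g 102.7 q [-0.    0.08  2.03 -0.    1.04 -0.68]
x range [-45.25707754 -44.00170304 -43.21973016  58.2988432   58.65406907
  59.12215202] top z -19.153466982857395
pitch [-1.81457830e-04 -1.91380895e+01]
yaw fit [ 0.00316185 -0.39040964]
```

jog_arm --pt "-1 0 0 0.3 4" --pt "-1 0 0 0.3 4" --pt "-1 0 0 0.3 4" --pt "-1 0 0 0.3 4" --pt "-1 0 0 0.3 4" --pt "-1 0 0 0.3 4" --pt "-1 0 0 0.3 4" --pt "-1 0 0 0 0"

```text
time: 17.83
tool_pos: [0.5264, 0.0246, 0.1234]
tcp_rot: [1.991, 2.428, 0.001]
wrist_force: [-0.6, -0.4, 3.9]
width: 0.135
grip_force: 102.9
```

```bash
python3 -c "
from h import *
st()"; python3 r2.py|tail -4
```

```text
t 17.83 p [0.5264 0.0246 0.1234] yaw 101.29 ztilt [ 1.5e-03 -3.0e-04 -1.0e+00] F [-0.62 -0.41  3.88] T [-0.09 -0.01 -0.12] w 0.135 g 102.9 q [-0.    0.08  2.03 -0.    1.03 -0.2 ]
x range [-45.88697153 -44.24491732 -43.2807844   58.46875051  58.71995449
  59.13469672] top z -19.186004774068145
pitch [ 3.25702874e-04 -1.91583345e+01]
yaw fit [-0.00206968 -0.19096734]
```

jog_arm --pt "-1 0 0 0.2 4" --pt "-1 0 0 0.2 4" --pt "-1 0 0 0.2 4" --pt "-1 0 0 0.2 4" --pt "-1 0 0 0.2 4" --pt "-1 0 0 0 4" --pt "-1 0 0 0 3" --pt "-1 0 0 0 0" --pt "-1 0 0 0 0"

```text
time: 18.63
tool_pos: [0.5263, 0.0245, 0.1221]
tcp_rot: [2.5, 1.9, 0.002]
wrist_force: [2.4, -0.7, 3.1]
width: 0.138
grip_force: 102.8
```

```bash
python3 -c "
from h import *
st()"; python3 r2.py|tail -4
```

```text
t 18.63 p [0.5263 0.0245 0.1221] yaw 74.47 ztilt [ 1.4e-03 -3.0e-04 -1.0e+00] F [ 2.43 -0.72  3.08] T [-0.24 -0.26 -0.04] w 0.138 g 102.8 q [-0.    0.08  2.03 -0.    1.03  0.27]
x range [-46.34829836 -44.21025639 -43.4605339   58.38856821  58.66914536
  58.91087093] top z -19.180169676077668
pitch [ 1.32899590e-03 -1.91691731e+01]
yaw fit [ 0.00068217 -0.36549106]
```

jog_arm --pt "-1 0 0 0 1.5" --pt "-1 0 0 0 1.5" --pt "-1 0 0 0 0" --pt "-1 0 0 0 0"

```text
time: 19.02
tool_pos: [0.5268, 0.0243, 0.1221]
tcp_rot: [2.547, 1.835, 0.002]
wrist_force: [4.1, -2.2, 0.9]
width: 0.137
grip_force: 104.6
```

```bash
python3 -c "
from h import *
st()"
```

```text
t 19.02 p [0.5268 0.0243 0.1221] yaw 71.55 ztilt [ 0.0024 -0.0013 -1.    ] F [ 4.08 -2.19  0.91] T [-0.42 -0.77  1.48] w 0.137 g 104.6 q [-0.    0.08  2.03 -0.    1.03  0.32]
```

Torque rose to 1.5 N m, so the ring has hit its stop. I'll release, lift and verify.

jog_arm --pt "-1 0 0 0 -2" --pt "0 0 0 0 0" --pt "0 0 0 0 0" --pt "0 0 0 0 0" --pt "0 0 0 0 0" --pt "0 0 0 0 0" --pt "0 0 0 -10 0" --pt "0 0 0 -20 0" --pt "0 0 0 -30 0" --pt "0 0 0 -30 0" --force 60

```text
time: 19.85
tool_pos: [0.5246, 0.0248, 0.2123]
tcp_rot: [-2.52, -1.874, 0.003]
wrist_force: [0.6, -0.4, 0.3]
width: 0.501
grip_force: 0.0
```

jog_arm --pt "0 0 0 -30 0" --pt "0 0 0 -30 0" --pt "0 0 0 -25 0" --pt "0 0 0 -10 0" --pt "0 0 0 0 0" --pt "0 0 0 0 0" --pt "0 0 0 0 0"

```text
time: 20.43
tool_pos: [0.5246, 0.0247, 0.3045]
tcp_rot: [-2.519, -1.874, 0.004]
wrist_force: [-0.7, 0.1, -0.2]
width: 0.496
grip_force: 0.0
```

```bash
python3 r.py
```

```text
t 20.43 p [0.5246 0.0247 0.3045] yaw 73.27 ztilt [-0.0034  0.     -1.    ] F [-0.72  0.07 -0.23] T [-0.03 -0.09 -0.02] w 0.496 g 0.0 q [-0.   -0.06  1.82  0.    1.38  0.29]
[ 246  116   14  103 1228] [252.38925081 166.47801303]
z 0.141508179297564 [0.52741649 0.02851325 0.14134577]
((0.5260127782821655, 0.02435312420129776), (0.11699341982603073, 0.013399018906056881), 73.78546142578125)
```

View pics/w5.png

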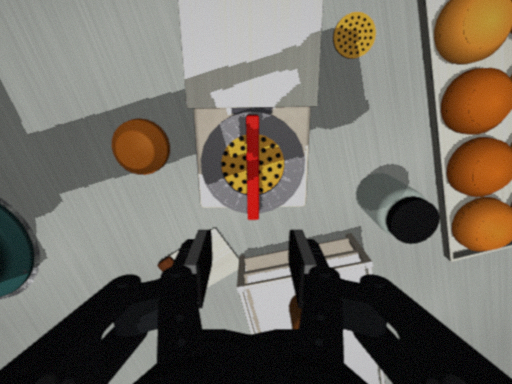

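The ring sits home at (252,166): bar centre 18.4 mm above the rim, about 1 mm off centre, and its angle within 1° of the mouth's y axis. The disk is visible beneath it, and the gripper is clear.

```bash
python3 -c "
from workcell import bot
print(bot.finish_job())"
```

```text
the job is handed in; nothing more can be done
None
```

I slid the sieve disk flat into the mouth, screwed the ring clockwise to its stop, released it and handed the job in at about 20.5 s. The last camera check put the bar about 18.4 mm above the rim and within about 1° of the mouth's y axis; the hand-in returned no verdict.

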